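# Put the repaired phone in the test dock and start the test

### The arm

A 6-joint arm with a two-finger parallel gripper is mounted at the origin on the work surface. World frame = base frame: x ahead of the robot, y to its left, z up, the work surface at z = 0. Lengths are in mm, angles in rad, forces in N, time in s.
With the tool pointing down it reaches from about 350 to 725 mm from the base axis. Payload 6 kg.
Tool frame: the origin (TCP) lies at the very end of the fingers, on their centre line; the grasp point (between the pads) lies 19 mm behind it; x points along the fingers, y is the direction in which the jaws open and shut, and the axes are right-handed (so a half turn about x gives the same grasp; the last joint's range is limited). The gripper opens to 85 mm and grips with 20 to 120 N. Pads are 22 mm wide; open, the fingers measure 114 mm over their backs; the gripper's body (76 mm by 85 mm) begins 54 mm behind the grasp point. The pads swing forward as they close: fully open they stand 13 mm farther back than shut.
Start: joints at [-0.807, 0.04, 0.085, 0, -1.615, -0.334], TCP at [250.019, -545.403, 231.261] pointing down, gripper open.
Joint ranges: [-2.56, 2.56], [-1.29, 2.01], [-1.08, 1.49], [-3.29, 1.98], [-2.81, -0.18], [-2.99, 2.99]. Speed limits (rad/s): [2.57, 2.57, 3.01, 3.14, 3.14, 3.14].

### API

Orientations are given as a unit quaternion [w, x, y, z].
In Python, from cell import robot, eyes, job gives the robot as it stands.
- The arm moves only by the tool step_arm, never from a script. Its argument "increments" is a list that holds one entry, the list of rows, each a list of 5 numbers: the finger opening in cm, from 0 to 8.54, then the shift along the tool's x, y, z in cm, then the turn about the tool's x in rad. A call has exactly 8 rows; each row shifts and turns the pose as measured when the row begins, along the tool's axes as they then stand; what a row does not reach is not made up. A row lasts 1/10 s, in which the tool goes at most 50 mm and 8.59 degrees, less where a joint would pass 70% of its speed; a pose out of reach is approached as far as the arm can. A call is refused whole if a number of a shift passes 5 or a number of a turn 0.15, either way. A call with a gripper value outside its range is refused whole. The fingers move at their own pace and stop on an object; "squeeze" is the grip in N (left out, the last holds). Time passes only in rows, so rows that do not move let the fingers close, or fill a call up. It gives the time, the measured TCP pose, the force and the opening at its end, in the units of the state.
- robot.state(): the state, without advancing time (a new reading comes with each control period).
- eyes.camera(name): name is "scene" or "top"; returns the picture (420x560x3 uint8, blue, green, red); there is no depth.
- eyes.camera_model(name): a dict with "fx", "fy", "cx", "cy" (pixels), "R" (3x3) and "t" (3): a world point X has camera coordinates R X + t. Camera axes: x right, y down, z forward; pixel columns grow to the right and rows downward; lengths in mm; the calibration is good to about 2 mm. A picture is of the moment at which its call begins. camera_model takes no time and is no camera call.
- job.finish_job(): hands the job in, once; it reports no verdict.
The state is a dict: "clock": time; "joint_pos": joint angles; "dq": joint speeds; "joint_efforts": joint torques, N m; "position": TCP position; "eef_rot": TCP orientation; "contact_force": force on the tool from outside, world axes, zero at the start; "wrist_torque": the same for the moment, N m; "gripper_width": finger opening in mm.
Only numpy, scipy, OpenCV 4.12 (cv2) and the standard library are available. Lean on these libraries where they do the work, as an engineer would, in place of code of your own. Each camera call takes 0.05 s, during which the arm holds its last target. There are 200 camera calls.

### The job

Take the orange phone out of the plywood rack and slide it gently, lower edge first, fully home into the slot of the grey test dock without letting it drop in, and let go of it. Only then start the test: swing the dock's red-knobbed sprung lever over to its stop and release it so that it springs back. Leave the other two phones in the rack, and the bottle, pen pot and parts tray where they are.

Things in the scene. Friction and masses are not known exactly. Their poses are not given: they have to be found in the camera images.
- phone_orange: the repaired phone, in an orange case, 150 mm tall, 72 mm wide, 10 mm thick, about 0.2 kg. Origin: middle of its lower short edge (underside). z runs up along its length, y across its width, x is the normal of its screen. At the start it stands in one of the rack's three slots, in any of them, leaning like the slot
- phone_white: white phone that stays in the rack, 150 mm tall, 72 mm wide, 10 mm thick, about 0.2 kg. Origin: middle of its lower short edge (underside). z runs up along its length, y across its width, x is the normal of its screen
- phone_grey: grey phone that stays in the rack, 150 mm tall, 72 mm wide, 10 mm thick, about 0.2 kg. Origin: middle of its lower short edge (underside). z runs up along its length, y across its width, x is the normal of its screen
- rack: plywood rack, fixed; origin: middle of its underside. Base 235 mm (x) by 100 mm (y). Three slots along its x at -57, 15 and 87 mm (floor centres, 26 mm up), 14 mm wide, each leaning 22 degrees, top towards the rack's -x (robot's) side, with a backrest 85 mm and a front lip 28 mm along the slope. Phone faces stand 57 mm apart: open the fingers only part-way
- dock: grey test dock, fixed for the episode, origin at the middle of its underside; base 160 mm (x) by 110 mm (y), 16 mm high; on its +y side a lever block 110 mm (x) by 50 mm (y), 50 mm high, centred 105 mm from the origin. A black inspection camera (head 56 mm wide) overhangs the far side at x 36 to 83, y -32 to 24, z 232 to 268 mm, on a 14 mm stem at x 72, y -70 mm
- dock_slot: the dock's aluminium slot. Origin: centre of its floor, 30 mm up; z points out of the slot up the slope, 28 degrees from vertical towards the robot's side; x across the thickness, y across the width. Opening 12.5 (x) by 75.5 mm (y); backrest (-x side) 100 mm along z, lip and cheeks 42 mm plus 12 mm flare. A phone home has its origin and axes on these within 2 mm
- lever (a joint): the dock's sprung lever, rad: 0 at home, leaning 0.5 rad to the dock's -x side; 0.9 at its stop, leaning 0.4 rad to the +x side. It turns about the dock's y axis through lever_pivot and springs back; about 2 to 4 N at the knob
- lever_knob (a point): centre of the lever's red ball knob, 28 mm across, 100 mm from the pivot on a steel rod 10 mm thick
- lever_pivot (a point): pivot of the lever, on top of the lever block, 50 mm above the table; axes as the dock's
- cleaner: amber glass bottle, 56 mm across, 170 mm high; leave alone. Origin: centre of its underside
- pen_pot: clear pot of pens, 72 mm across, 90 mm high, pens to 140 mm; leave alone. Origin: centre of its underside
- parts_tray: white divided tray, 120 mm (x) by 60 mm (y), 30 mm high; leave alone. Origin: centre of its underside
Things that resemble listed ones, but are neither listed nor needed, are in the scene too. What is shaped like the phone_orange but purple is not meant.

How it is judged (in metres and radians):
On the way, in this order (a step that is already met when the one before it is completed fails the run):
1. the orange phone is fully home in the dock's slot and let go (z of phone_orange in the frame of dock_slot between -0.003 and 0.003 m and x of phone_orange in the frame of dock_slot between -0.004 and 0.004 m and y of phone_orange in the frame of dock_slot between -0.005 and 0.005 m and angle between the z axis of phone_orange and the z axis of dock_slot, either way round below 0.08 rad and contact force between the fingers and phone_orange below 0.3 N), for 0.2 s.
2. the lever is swung to its stop (0.85 rad or more) with the phone home (z of phone_orange in the frame of dock_slot between -0.003 and 0.003 m and x of phone_orange in the frame of dock_slot between -0.004 and 0.004 m and y of phone_orange in the frame of dock_slot between -0.005 and 0.005 m and angle between the z axis of phone_orange and the z axis of dock_slot, either way round below 0.08 rad and value of joint lever above 0.85 rad), for 0.05 s.
At the end, for the whole second after the job is handed in: The orange phone stands home in the dock's slot (within 3 mm of the floor, 4 mm across its thickness, 5 mm across its width, 0.08 rad), at rest; the lever is back home (under 0.08 rad); the white and grey phones are within 15 mm, and bottle, pen pot and tray within 20 mm, of where they began (z of phone_orange in the frame of dock_slot between -0.003 and 0.003 m and x of phone_orange in the frame of dock_slot between -0.004 and 0.004 m and y of phone_orange in the frame of dock_slot between -0.005 and 0.005 m and angle between the z axis of phone_orange and the z axis of dock_slot, either way round below 0.08 rad and linear speed of phone_orange below 0.01 m/s and value of joint lever below 0.08 rad and distance of each of phone_white, phone_grey from where it was at the start of the episode below 0.015 m and distance of each of cleaner, pen_pot, parts_tray from where it was at the start of the episode below 0.02 m); the robot touches nothing.
It fails at once if another phone was shifted by over 15 mm, or the bottle, pen pot or tray by over 20 mm (distance of any of phone_white, phone_grey from where it was at the start of the episode above 0.015 m or distance of any of cleaner, pen_pot, parts_tray from where it was at the start of the episode above 0.02 m).
It fails at once if the orange phone was dropped into the slot (over 0.4 m/s within 45 mm of home) (distance between phone_orange and dock_slot below 0.045 m and linear speed of phone_orange above 0.4 m/s).
It fails at once if the lever was swung (over 0.6 rad) before the phone was home (value of joint lever above 0.6 rad and distance between phone_orange and dock_slot above 0.02 m).
It also fails if it takes over 64 s, if anything falls off the work surface, if the arm or the gripper's body presses on something with over 40 N, if the wrist force passes 120 N, or if a joint passes its speed limit or range.

## Working session

There is one attempt and no reset: what is moved stays moved. The work goes in short steps, Python scripts to look and compute and a tool call to move; the robot and the scene stay as the last step left them, time stands still between calls to the robot, and variables do not carry over. Pictures are saved under pics/ and viewed, about 8 in all and at most 12, crops included, and the job is handed in when it is done.

Besides the shell and the picture viewer there is one more tool, called as name(argument=value, ...), one argument or row to a line, values as JSON. step_arm: Moves the arm, as the interface text tells. Its arguments: {"type":"object","properties":{"increments":{"type":"array","items":{"type":"array","items":{"type":"array","items":{"type":"number"}}}},"squeeze":{"type":"number"}},"required":["increments"]}

```bash
mkdir -p pics; ls; python3 - <<'E'
from cell import robot,eyes,job
import cv2,json
for n in("scene","top"):
    cv2.imwrite(f"pics/{n}0.png",eyes.camera(n)); m=eyes.camera_model(n)
    print(n,{k:(v.tolist() if hasattr(v,'tolist') else v) for k,v in m.items()})
print(robot.state())
E
```

```text
pics
scene {'fx': 385.7698511656092, 'fy': 385.7698511656092, 'cx': 276.75170986031395, 'cy': 213.54835504165356, 'R': [[-0.1455011184745578, 0.9892878483698753, -0.011788875703613666], [0.7577161711509387, 0.10376473549154198, -0.6442818355694436], [-0.6361569212851605, -0.10267634944851164, -0.7646972857052086]], 't': [-129.4587277058277, -316.89378901718914, 1471.4560712444297]}
top {'fx': 400.0254168991468, 'fy': 400.0254168991468, 'cx': 278.42667154525515, 'cy': 212.30289042838046, 'R': [[-0.006518500343127891, -0.9999655220071139, 0.005144312424151222], [-0.9843017857474127, 0.00550886557218036, -0.17640761597664276], [0.17637319447050812, -0.00621346901080878, -0.9843037585395682]], 't': [200.88146692944605, 506.4424958953399, 1097.5927526573548]}
{'clock': 0.1, 'joint_pos': array([-8.07304084e-01,  4.07695311e-02,  8.39079524e-02, -4.03740323e-04,
       -1.61550668e+00, -3.33714291e-01]), 'dq': array([ 0.00022642, -0.00049989,  0.00270882,  0.00101304,  0.0005231 ,
        0.00070407]), 'joint_efforts': array([-5.75168946e-03, -3.69345260e+01,  3.48279870e+01,  6.95188299e+00,
       -4.60638621e-03,  5.11005958e-07]), 'position': array([ 249.94993532, -545.13148034,  230.36804244]), 'eef_rot': array([ 0.69067367, -0.15024021,  0.69100996,  0.15133736]), 'contact_force': array([-0.56518329, -0.46128838, -0.42230633]), 'wrist_torque': array([-0.00775671, -0.02068343,  0.01623225]), 'gripper_width': 85.43345327943386}
```

View pics/scene0.png

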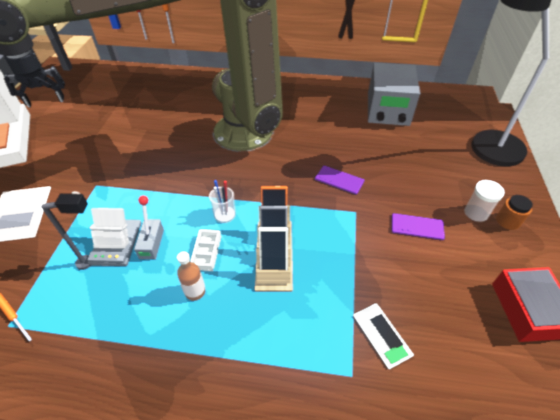

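View pics/top0.png

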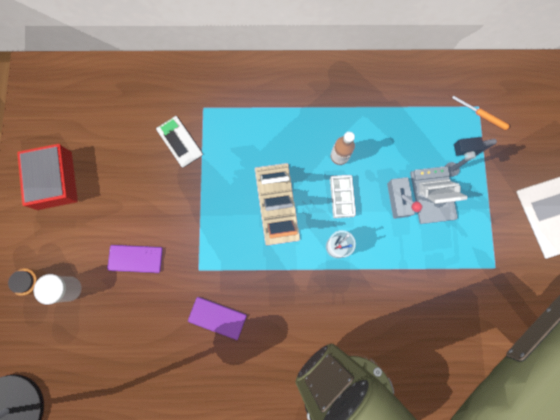

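Both overviews show the rack at top-picture (277,204), with the orange phone in the slot nearest the robot (top (282,229), scene (274,197)). The dock is at top (435,195) and the red knob at (417,207). Possible mix-ups:
- Purple phones at top (135,259) and (217,318).
- White/green phone at top (179,141).
- White phone in the rack at (275,177).
- Grey phone in the rack at (278,202).

I choose the orange one in the rack. Next I'll take close crops.

```bash
python3 - <<'E'
import cv2,numpy as np
t=cv2.imread("pics/top0.png");s=cv2.imread("pics/scene0.png")
def crop(im,x,y,w,h,k):
    c=cv2.resize(im[y:y+h,x:x+w],None,fx=k,fy=k,interpolation=cv2.INTER_CUBIC)
    for i in range(0,w,10):
        cv2.line(c,(i*k,0),(i*k,6 if i%50 else 14),(255,255,255),1)
        if i%20==0: cv2.putText(c,str(x+i),(i*k,22),0,.35,(0,0,0),1)
    for j in range(0,h,10):
        cv2.line(c,(0,j*k),(6,j*k),(255,255,255),1)
        if j%20==0: cv2.putText(c,str(y+j),(8,j*k+4),0,.35,(0,0,0),1)
    return c
cv2.imwrite("pics/c1.png",np.hstack([crop(t,245,155,66,98,6),crop(t,385,150,66,98,6)[:, :0],crop(t,384,155,66+0,98,6)]))
cv2.imwrite("pics/c2.png",np.hstack([crop(s,245,180,56,115,5),crop(s,75,180,100,115,5)]))
E
```

```text
(no output)
```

View pics/c1.png

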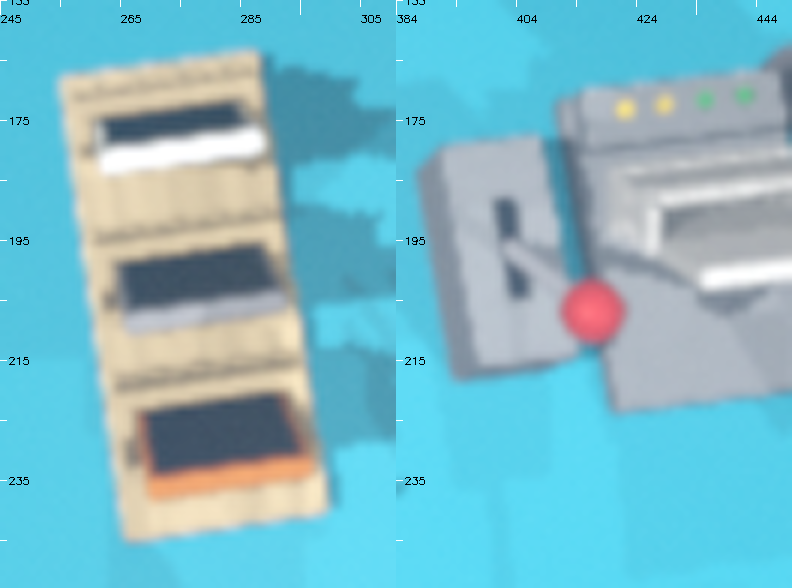

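View pics/c2.png

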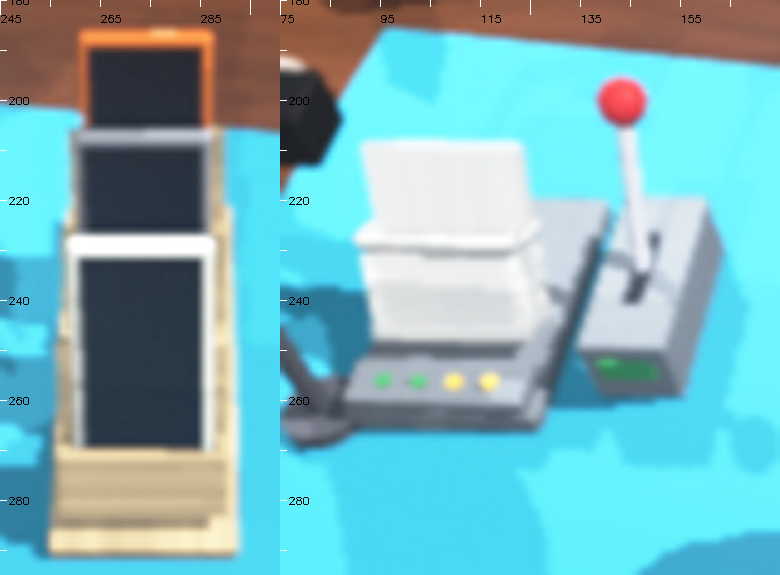

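Top crop: the orange top edge runs (270,238)-(298,233.5) and the rack corners are (255,167.5), (288,163.5), (299.5,240.5) and (266,245). Scene crop: the orange top edge is (261,186)-(287.5,186), the knob is at (143.3,200), and the backrest top is (91,208.5)-(123.5,208). Next I'll fit the poses.

```bash
cat > h.py <<'E'
import numpy as np,cv2
from scipy.optimize import least_squares
from scipy.spatial.transform import Rotation as Ro
from cell import robot,eyes,job
M={n:eyes.camera_model(n) for n in("scene","top")}
def proj(n,X):
    m=M[n];c=np.atleast_2d(X)@np.array(m["R"]).T+np.array(m["t"])
    return c[:,:2]/c[:,2:]*m["fx"]+[m["cx"],m["cy"]]
def base(p,X): # x,y,yaw
    return np.atleast_2d(X)@Ro.from_euler('z',p[2]).as_matrix().T+[p[0],p[1],0]
def slot(ox,oz,lean,X): # slot-frame points -> parent
    return np.atleast_2d(X)@Ro.from_euler('y',-lean,degrees=True).as_matrix().T+[ox,0,oz]
def crop(im,x,y,w,h,k):
    c=cv2.resize(im[y:y+h,x:x+w],None,fx=k,fy=k,interpolation=cv2.INTER_CUBIC)
    for i in range(0,w,10):
        cv2.line(c,(i*k,0),(i*k,6),(255,255,255),1)
        if i%20==0: cv2.putText(c,str(x+i),(i*k,18),0,.35,(0,0,0),1)
    for j in range(0,h,10):
        cv2.line(c,(0,j*k),(6,j*k),(255,255,255),1)
        if j%20==0: cv2.putText(c,str(y+j),(8,j*k+4),0,.35,(0,0,0),1)
    return c
E
python3 - <<'E'
from h import *
# rack: p=x,y,yaw,baseheight, dy phone(orange,grey,white)
def rr(p):
    r=[]
    C=[[117.5,50,p[3]],[117.5,-50,p[3]],[-117.5,-50,p[3]],[-117.5,50,p[3]]]
    r.append(proj("top",base(p,C))-[[255,167.5],[288,163.5],[299.5,240.5],[266,245]])
    r.append(proj("scene",base(p,[[117.5,-50,0],[117.5,50,0]]))-[[255,291],[292,291]])
    for i,(o,T,S) in enumerate([(-57,[[270,238.3],[298,233.5]],[[261,186],[287.5,186]]),(15,[[266,210.5],[292.5,206]],[[259.5,205.5],[287.5,205.5]]),(87,[[261.8,183.8],[289.5,180.3]],[[258.5,226.5],[288,226.5]])]):
        P=lambda s:base(p,slot(o,26,22,[[-7,36*s+p[4+i],150],[-7,-36*s+p[4+i],150]]))
        r.append(proj("top",P(1))-T); r.append(proj("scene",P(-1))-S)
    return np.vstack(r).ravel()
f=least_squares(rr,[650,0,0.1,15,0,0,0],loss='soft_l1');print("rack",f.x.round(3));print(rr(f.x).reshape(-1,2).round(1).tolist())
def dd(p):
    r=[]
    r.append(proj("top",base(p,[[55,130,50],[55,80,50],[-55,80,50],[-55,130,50],[-80,55,16]]))-[[391.5,179.5],[408.5,177.8],[414.7,213.8],[398,216.2],[420.8,223.3]])
    r.append(proj("scene",base(p,[[55,130,0],[-55,130,50],[-55,130,0],[80,55,0],[55,80,50]]))-[[155.6,259.4],[160.4,219.6],[163.4,230],[128,266],[134.6,250]])
    K=base(p,[-100*np.sin(.5),105,50+100*np.cos(.5)])
    r.append(proj("top",K)-[416.3,206.8]);r.append(proj("scene",K)-[143.3,200])
    # backrest top outer, slot x offset p[3]; half width p[4]; 
    P=base(p,slot(p[3],30,28,[[-6.25,-p[4],100],[-6.25,p[4],100]]))
    r.append(proj("scene",P)-[[91.2,208.6],[123.6,208.2]])
    return np.vstack(r).ravel()
g=least_squares(dd,[650,-350,0.1,0,40],loss='soft_l1');print("dock",g.x.round(3));print(dd(g.x).reshape(-1,2).round(1).tolist())
import json;json.dump(dict(rack=f.x.tolist(),dock=g.x.tolist()),open("fit.json","w"))
im=cv2.imread("pics/top0.png");sc=cv2.imread("pics/scene0.png")
a=crop(im,380,120,110,110,5);b=crop(sc,75,185,50,110,5)
def dr(c,n,x,y,pts,col):
    cv2.polylines(c,[(((proj(n,pts)-[x,y]+.5)*5)).astype(np.int32)],True,col,1)
for n,c,x,y in(("top",a,380,120),("scene",b,75,185)):
    p=g.x
    dr(c,n,x,y,base(p,[[80,55,16],[80,-55,16],[-80,-55,16],[-80,55,16]]),(0,0,255))
    dr(c,n,x,y,base(p,slot(p[3],30,28,[[-6.25,-37.75,100],[-6.25,37.75,100],[-6.25,37.75,42],[-6.25,-37.75,42]])),(255,0,255))
    dr(c,n,x,y,base(p,slot(p[3],30,28,[[6.25,-37.75,42],[6.25,37.75,42],[6.25,37.75,0],[6.25,-37.75,0]])),(0,160,0))
cv2.imwrite("pics/d1.png",np.hstack([a,b]))
E
```

```text
rack [ 544.799  202.038 -603.045   -6.92     1.269    1.606    1.073]
[[-0.0, 0.6], [-0.6, -0.0], [-0.1, -1.2], [-0.1, -0.7], [-0.5, 0.1], [-0.0, 0.1], [-0.7, -0.4], [-0.6, 0.2], [-0.6, -1.3], [-0.8, -1.5], [-0.9, -0.4], [0.4, 0.1], [0.1, -1.2], [-0.4, -1.3], [-0.4, -0.7], [-0.6, -1.2], [-0.1, -0.6], [-0.8, -0.7]]
dock [ 5.64991e+02 -2.63235e+02  1.15000e-01  2.00870e+01  4.55950e+01]
[[-0.6, -1.2], [-0.6, -1.5], [0.1, -0.4], [-0.5, -0.7], [-0.0, -0.5], [0.5, -0.9], [0.2, -2.0], [1.2, -2.0], [-0.3, -0.6], [-1.0, -2.0], [0.0, -0.7], [-0.0, -0.9], [-0.7, -0.8], [-0.7, 0.1]]
```

View pics/d1.png

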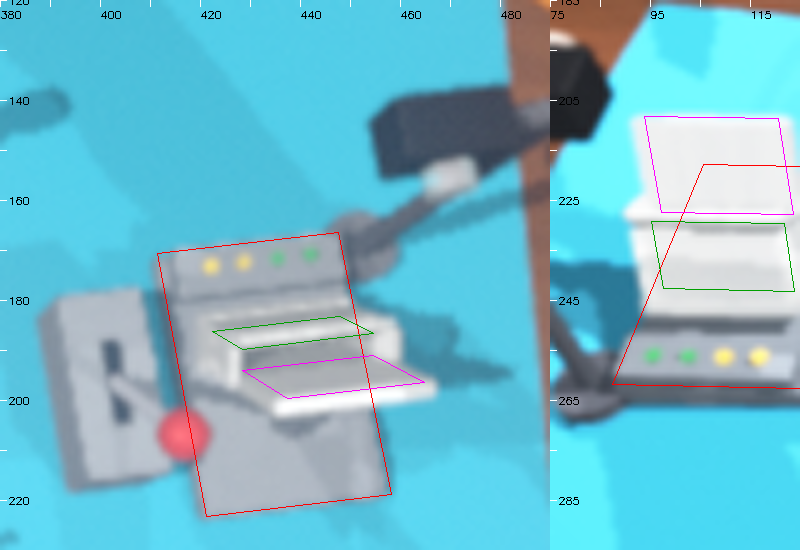

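The overlay fits within about 1 px, with a common vertical bias. I'll refit with the half-pixel reading offset and small per-camera shifts, then work out the first moves.

```bash
cat > fit.py <<'E'
from h import *
import json
def res(q,full=False):
    p=q[:7];d=q[7:12];b={"top":q[12:14],"scene":q[14:16]};r=[]
    def add(n,X,px): r.append(proj(n,X)+b[n]-(np.array(px)-.4))
    h=p[3]
    add("top",base(p,[[117.5,50,h],[117.5,-50,h],[-117.5,-50,h],[-117.5,50,h]]),[[255,167.5],[288,163.5],[299.5,240.5],[266,245]])
    add("scene",base(p,[[117.5,-50,0],[117.5,50,0]]),[[255,291],[292,291]])
    for i,(o,T,S) in enumerate([(-57,[[270,238.3],[298,233.5]],[[261,186],[287.5,186]]),(15,[[266,210.5],[292.5,206]],[[259.5,205.5],[287.5,205.5]]),(87,[[261.8,183.8],[289.5,180.3]],[[258.5,226.5],[288,226.5]])]):
        P=lambda s:base(p,slot(o,26,22,[[-7,36*s+p[4+i],150],[-7,-36*s+p[4+i],150]]))
        add("top",P(1),T);add("scene",P(-1),S)
    add("top",base(d,[[55,130,50],[55,80,50],[-55,80,50],[-55,130,50],[-80,55,16],[-80,-55,16],[80,-55,16]]),[[391.5,179.5],[408.5,177.8],[414.7,213.8],[398,216.2],[420.8,223.3],[457,219],[447.5,166.5]])
    add("scene",base(d,[[55,130,0],[-55,130,50],[-55,130,0],[80,55,0],[55,80,50]]),[[155.6,259.4],[160.4,219.6],[163.4,230],[128,266],[134.6,250]])
    K=base(d,[-100*np.sin(.5),105,50+100*np.cos(.5)])
    add("top",K,[416.3,206.8]);add("scene",K,[143.3,200])
    P=base(d,slot(d[3],30,28,[[-6.25,-d[4],100],[-6.25,d[4],100]]))
    add("scene",P,[[91.2,208.6],[123.6,208.2]]);add("top",P,[[434.6,201],[467.2,197]])
    a=np.vstack(r)
    if full:return a
    return np.r_[a.ravel()/.6,q[12:]/.7,(h-12)/6,p[4:7]/1.5]
f=least_squares(res,[545,202,.14,12,0,0,0,565,-263,.115,20,45]+[0]*4,loss='soft_l1')
if __name__=="__main__":
    print("rack",f.x[:7].round(3));print("dock",f.x[7:12].round(3));print("bias",f.x[12:].round(2))
    print(res(f.x,True).round(1).tolist());np.save("q.npy",f.x)
    q=f.x
    # orange grasp point: 20 mm below top along phone (phone rests on backrest)
    G=base(q,slot(-57,26,22,[[-2,q[4],130],[-2,q[4],150],[-2,q[4],0]]))
    print("grasp/top/bottom",G.round(1).tolist())
    H=base(q[7:],slot(q[10],30,28,[[0,0,130],[0,0,150],[0,0,0],[0,0,230]]))
    print("home grasp/top/bot/grasp+100",H.round(1).tolist())
    s=robot.state();R=Ro.from_quat(s["eef_rot"],scalar_first=True).as_matrix();print(R.round(3),s["position"])
E
python3 fit.py
```

```text
rack [ 5.44951e+02  2.02805e+02  1.35000e-01  5.34100e+00 -8.80000e-02
  1.94000e-01  3.14000e-01]
dock [ 5.65849e+02 -2.63148e+02  1.13000e-01  1.74790e+01 -4.05210e+01]
bias [-0.01  0.5  -0.1   0.44]
[[0.1, 0.1], [-0.1, -0.3], [0.1, -0.7], [-0.3, -0.3], [-0.2, 1.0], [0.3, 1.1], [-0.4, 0.3], [-0.2, 1.1], [-0.3, -0.5], [-0.5, -0.5], [-0.4, 0.3], [1.0, 1.0], [0.3, -0.3], [-0.3, -0.3], [0.0, -0.0], [-0.2, -0.3], [0.2, 0.3], [-0.5, 0.3], [-0.2, -0.7], [-0.2, -1.0], [0.4, 0.2], [-0.2, -0.2], [0.3, 0.1], [1.0, 0.0], [0.0, 0.2], [0.7, 0.2], [0.4, -0.9], [1.4, -0.8], [-0.2, 0.5], [-0.8, -0.8], [0.3, -0.1], [0.2, 0.2], [30.4, 0.1], [-30.7, -0.0], [1.8, -0.2], [-1.3, 0.3]]
grasp/top/bottom [[438.4, 188.2, 145.8], [431.0, 187.2, 164.3], [486.6, 194.8, 25.3]]
home grasp/top/bot/grasp+100 [[522.6, -268.0, 144.8], [513.2, -269.1, 162.4], [583.2, -261.2, 30.0], [475.9, -273.3, 233.1]]
[[-0.001 -0.417  0.909]
 [ 0.001  0.909  0.417]
 [-1.     0.002 -0.   ]] [ 249.94993532 -545.13148034  230.36804244]
```

```bash
sed -i 's/\[\[434.6,201\],\[467.2,197\]\]/[[467.2,197],[434.6,201]]/' fit.py; python3 fit.py
```

```text
rack [ 5.45060e+02  2.02861e+02  1.35000e-01  5.42000e+00 -9.40000e-02
  1.85000e-01  3.11000e-01]
dock [ 5.66010e+02 -2.62887e+02  1.14000e-01  1.75400e+01  4.52480e+01]
bias [ 0.01  0.54 -0.11  0.41]
[[0.1, 0.1], [-0.1, -0.3], [0.1, -0.6], [-0.3, -0.3], [-0.2, 1.0], [0.3, 1.1], [-0.4, 0.3], [-0.2, 1.1], [-0.3, -0.5], [-0.5, -0.5], [-0.4, 0.3], [1.0, 1.0], [0.3, -0.3], [-0.3, -0.3], [0.0, -0.0], [-0.2, -0.3], [0.2, 0.3], [-0.5, 0.3], [-0.3, -0.7], [-0.3, -1.0], [0.3, 0.2], [-0.3, -0.1], [0.2, 0.1], [1.0, -0.0], [-0.1, 0.2], [0.8, 0.2], [0.5, -0.9], [1.5, -0.8], [-0.1, 0.6], [-0.7, -0.8], [0.3, -0.1], [0.3, 0.2], [0.0, -0.4], [-0.3, 0.6], [0.3, 0.1], [0.0, -0.0]]
grasp/top/bottom [[438.5, 188.3, 145.8], [431.1, 187.3, 164.3], [486.8, 194.8, 25.3]]
home grasp/top/bot/grasp+100 [[522.8, -267.8, 144.8], [513.5, -268.9, 162.4], [583.4, -260.9, 30.0], [476.2, -273.1, 233.1]]
[[-0.001 -0.417  0.909]
 [ 0.001  0.909  0.417]
 [-1.     0.002 -0.   ]] [ 249.94993532 -545.13148034  230.36804244]
```

```bash
cat > go.py <<'E'
# usage: go.py x y zgrasp yaw -> delta in tool axes (cm), for the grasp point
import sys
from h import *
def go(x,y,z,yaw,prt=True):
    s=robot.state();R=Ro.from_quat(s["eef_rot"],scalar_first=True).as_matrix()
    g=s["position"]-19*R[:,0]
    cy=np.arctan2(-R[0,1],R[1,1])
    d=R.T@(np.array([x,y,z])-g)/10
    # deltas once yawed to target, too
    Rt=np.c_[[0,0,-1],[-np.sin(yaw),np.cos(yaw),0],[np.cos(yaw),np.sin(yaw),0]]
    print("t",round(s["clock"],2),"g",g.round(1),"w",round(s["gripper_width"],1),"F",s["contact_force"].round(1),"M",s["wrist_torque"].round(2),"tilt",R[2].round(4))
    print("tool d cm",d.round(2),"after-yaw",(Rt.T@(np.array([x,y,z])-g)/10).round(2),"turn",round(cy-yaw,3))
if __name__=="__main__": go(*map(float,sys.argv[1:]))
E
```

step_arm(
  increments=[
    [[8.54,0,4.0,2.4,0.1],[8.54,0,4.0,2.4,0.1],[8.54,0,4.0,2.2,0.09],[8.54,0,4.5,1.8,0],[8.54,0,4.5,1.8,0],[8.54,0,4.5,1.8,0],[8.54,0,4.5,1.8,0],[8.54,0,4.5,1.8,0]],
  ],
  squeeze=60,
)

```text
clock: 0.9
position: [337.5, -166.0, 222.8]
eef_rot: [0.702, -0.036, 0.71, 0.046]
contact_force: [2.0, -0.1, -0.7]
gripper_width: 85.1
```

```bash
python3 go.py 438.5 188.3 245 0.135
```

```text
t 0.9 g [ 337.8 -166.2  241.8] w 85.1 F [ 2.  -0.1 -0.7] M [-0.01 -0.26 -0.  ] tilt [-0.9999  0.0139 -0.0101]
tool d cm [1.000e-02 3.406e+01 1.409e+01] after-yaw [-0.32 33.77 14.75] turn -0.019
```

step_arm(
  increments=[
    [[8.54,0,4.5,1.9,-0.015],[8.54,0,4.5,1.9,0],[8.54,0,4.5,1.9,0],[8.54,0,4.5,1.9,0],[8.54,0,4.5,1.9,0],[8.54,0,4.5,1.9,0],[8.54,0,4,1.7,0],[8.54,0,2,0.8,0]],
  ],
)

```text
clock: 1.7
position: [429.6, 193.1, 226.1]
eef_rot: [0.703, -0.043, 0.708, 0.055]
contact_force: [-0.4, -1.0, -0.9]
gripper_width: 85.5
```

```bash
python3 go.py 438.5 188.3 225 0.135
```

```text
t 1.7 g [429.8 192.7 245.1] w 85.5 F [-0.4 -1.  -0.9] M [-0.11 -0.15 -0.06] tilt [-0.9998  0.0172 -0.006 ]
tool d cm [ 1.99 -0.6   0.82] after-yaw [ 2.01 -0.56  0.81] turn 0.004
```

step_arm(
  increments=[
    [[8.54,0.5,-0.3,0.4,0],[8.54,0.5,-0.3,0.4,0],[8.54,0.5,0,0,0],[8.54,0.5,0,0,0],[8.54,0,0,0,0],[8.54,0,0,0,0],[8.54,0,0,0,0],[8.54,0,0,0,0]],
  ],
)

```text
clock: 2.5
position: [438.0, 187.7, 203.1]
eef_rot: [0.702, -0.044, 0.709, 0.054]
contact_force: [0.7, -0.3, -0.3]
gripper_width: 85.4
```

```bash
python3 go.py 438.5 188.3 175 0.135; python3 - <<'E'
from h import *
a=crop(eyes.camera("top"),245,165,75,98,6)[:575];b=crop(eyes.camera("scene"),240,135,68,115,5)
cv2.imwrite("pics/e1.png",np.hstack([a,b]))
E
```

```text
t 2.5 g [438.2 187.4 222.1] w 85.4 F [ 0.7 -0.3 -0.3] M [-0.04 -0.04  0.01] tilt [-0.9998  0.0161 -0.0084]
tool d cm [4.71 0.01 0.09] after-yaw [4.71 0.08 0.05] turn 0.004
```

View pics/e1.png

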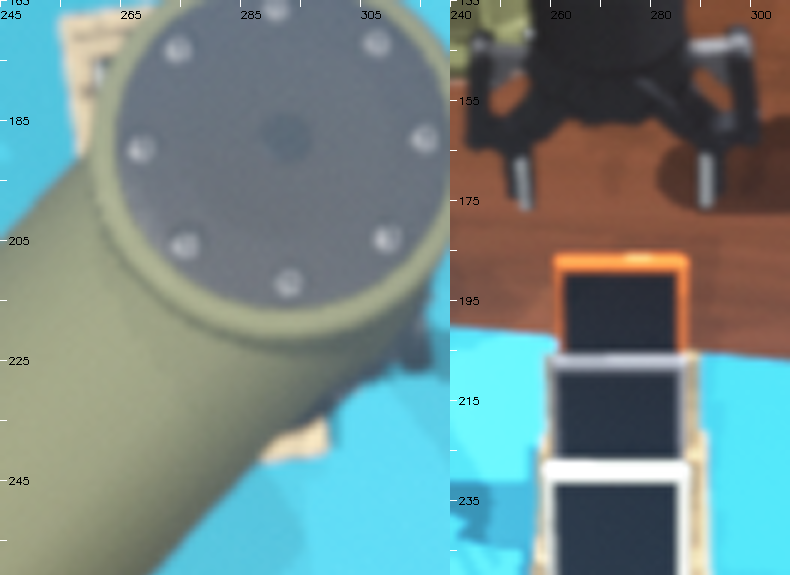

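The scene crop shows the open fingertips at about (254.5,177) and (291,177), straddling the orange phone top edge (260.5-287.5, 187). I'll check the projection bias against the known TCP.

```bash
python3 - <<'E'
from h import *
q=np.load("q.npy");s=robot.state();R=Ro.from_quat(s["eef_rot"],scalar_first=True).as_matrix()
for dx in(0,-10):
  for w in(-43,43): print(dx,w,proj("scene",s["position"]+R@[dx,w,0])+q[14:16])
print(base(q,slot(-57,26,22,[[-7,q[4]-36,150],[-7,q[4]+36,150]])).round(1),proj("scene",base(q,slot(-57,26,22,[[-7,q[4]-36,150],[-7,q[4]+36,150]])))+q[14:16])
E
```

```text
0 -43 [[256.68374365 177.69017328]]
0 43 [[289.24330611 177.20428792]]
-10 -43 [[256.42507148 174.98268119]]
-10 43 [[289.23236169 174.48708072]]
[[431.3 151.  162.5]
 [421.6 222.3 162.5]] [[260.30391421 185.11482463]
 [286.58079549 185.10142804]]
```

step_arm(
  increments=[
    [[8.54,1.2,0.1,0.05,0],[8.54,1.2,0,0,0],[8.54,1.2,0,0,0],[8.54,1.2,0,0,0],[8.54,1.2,0,0,0],[8.54,0.8,0,0,0],[8.54,0.4,0,0,0],[8.54,0,0,0,0]],
  ],
)

```text
clock: 3.4
position: [436.4, 189.7, 122.5]
eef_rot: [0.701, -0.044, 0.71, 0.054]
contact_force: [0.8, 0.0, -1.0]
gripper_width: 85.6
```

```bash
python3 go.py 438.5 189.3 146 0.135
```

```text
t 3.4 g [436.7 189.4 141.5] w 85.6 F [ 0.8  0.  -1. ] M [-0.05 -0.03  0.02] tilt [-0.9998  0.0146 -0.0117]
tool d cm [-0.46 -0.03  0.17] after-yaw [-0.45 -0.04  0.18] turn 0.004
```

step_arm(
  increments=[
    [[8.54,0.1,0,0.15,0],[8.54,0,0,0,0],[7.6,0,0,0,0],[7.3,0,0,0,0],[7.0,0,0,0,0],[6.5,0,0,0,0],[6.5,0,0,0,0],[6.5,0,0,0,0]],
  ],
)

```text
clock: 4.2
position: [439.0, 189.8, 123.7]
eef_rot: [0.702, -0.044, 0.709, 0.054]
contact_force: [-0.9, -1.4, 0.3]
gripper_width: 71.1
```

```bash
python3 go.py 438.5 189.3 140 0.135
```

```text
t 4.2 g [439.2 189.6 142.7] w 71.1 F [-0.9 -1.4  0.3] M [-0.38  0.1  -0.02] tilt [-0.9998  0.0152 -0.0089]
tool d cm [ 0.27 -0.02 -0.07] after-yaw [ 0.27 -0.02 -0.07] turn 0.004
```

step_arm(
  increments=[
    [[6.5,-0.3,0,-0.35,0],[6.5,-0.6,0,-0.5,0],[6.5,-1.0,0,-0.4,0],[6.5,-1.4,0,-0.56,0],[6.5,-1.4,0,-0.56,0],[6.5,-1.4,0,-0.56,0],[6.5,-1.4,0,-0.56,0],[6.5,-1.4,0,-0.56,0]],
  ],
)

```text
clock: 5.0
position: [400.0, 184.3, 216.7]
eef_rot: [0.705, -0.042, 0.706, 0.056]
contact_force: [0.4, -0.5, -2.7]
gripper_width: 70.7
```

```bash
python3 go.py 400 189.3 240 0.135
```

```text
t 5.0 g [400.1 183.9 235.7] w 70.7 F [ 0.4 -0.5 -2.7] M [-0.02 -0.01  0.03] tilt [-9.998e-01  1.880e-02 -3.000e-04]
tool d cm [-0.42  0.54  0.07] after-yaw [-0.43  0.53  0.06] turn 0.004
```

step_arm(
  increments=[
    [[6.5,-2.0,0,0,0],[6.5,-2.5,0,0,0],[6.5,-1.5,-1.5,0,0.01],[6.5,0,-3,0,0.01],[6.5,0,-4,0,0],[6.5,0,-4,0,0],[6.5,0,-4,0,0],[6.5,0,-4,0,0]],
  ],
)

```text
clock: 5.8
position: [419.5, -22.7, 281.5]
eef_rot: [0.704, -0.038, 0.707, 0.056]
contact_force: [0.8, -0.1, -1.3]
gripper_width: 70.7
```

```bash
python3 go.py 455 -275 285 0.114
```

```text
t 5.8 g [419.6 -23.2 300.5] w 70.7 F [ 0.8 -0.1 -1.3] M [-0.08 -0.18  0.02] tilt [-0.9997  0.0252 -0.0025]
tool d cm [  0.91 -25.46   0.19] after-yaw [  1.55 -25.42   0.66] turn 0.018
```

step_arm(
  increments=[
    [[6.5,0,-3.5,0,0.015],[6.5,0,-4,0,0],[6.5,0,-4,0,0],[6.5,0,-4,0,0],[6.5,0,-3.5,0,0],[6.5,0,-2,0,0],[6.5,0,-1,0,0],[6.5,0,0,0,0]],
  ],
)

```text
clock: 6.6
position: [439.9, -250.7, 278.9]
eef_rot: [0.703, -0.029, 0.709, 0.051]
contact_force: [-0.8, -0.6, -1.3]
gripper_width: 71.1
```

```bash
python3 go.py 462 -275 260 0.114
```

```text
t 6.6 g [ 440.1 -251.3  297.9] w 71.1 F [-0.8 -0.6 -1.3] M [0.   0.   0.01] tilt [-0.9995  0.0321 -0.0065]
tool d cm [ 3.69 -2.72  1.93] after-yaw [ 3.79 -2.6   1.91] turn -0.0
```

step_arm(
  increments=[
    [[6.5,0.8,-0.7,0.5,0],[6.5,1.0,-0.8,0.5,0],[6.5,1.0,-0.6,0.5,0],[6.5,0.7,-0.4,0.3,0],[6.5,0,0,0,0],[6.5,0,0,0,0],[6.5,0,0,0,0],[6.5,0,0,0,0]],
  ],
)

```text
clock: 7.4
position: [462.4, -270.2, 239.6]
eef_rot: [0.703, -0.03, 0.709, 0.054]
contact_force: [-0.4, -0.2, -1.7]
gripper_width: 71.0
```

```bash
python3 go.py 476 -273 233 0.114; python3 - <<'E'
from h import *
cv2.imwrite("pics/st.png",eyes.camera("top"));cv2.imwrite("pics/ss.png",eyes.camera("scene"))
b=crop(cv2.imread("pics/ss.png"),70,140,80,115,5)
a=crop(cv2.imread("pics/st.png"),410,130,70,115,5)
cv2.imwrite("pics/e2.png",np.hstack([a,b]))
E
```

```text
t 7.4 g [ 462.6 -270.8  258.6] w 71.0 F [-0.4 -0.2 -1.7] M [-0.13 -0.01  0.05] tilt [-0.9994  0.034  -0.0072]
tool d cm [ 2.54 -0.46  1.33] after-yaw [ 2.56 -0.37  1.31] turn 0.005
```

View pics/e2.png

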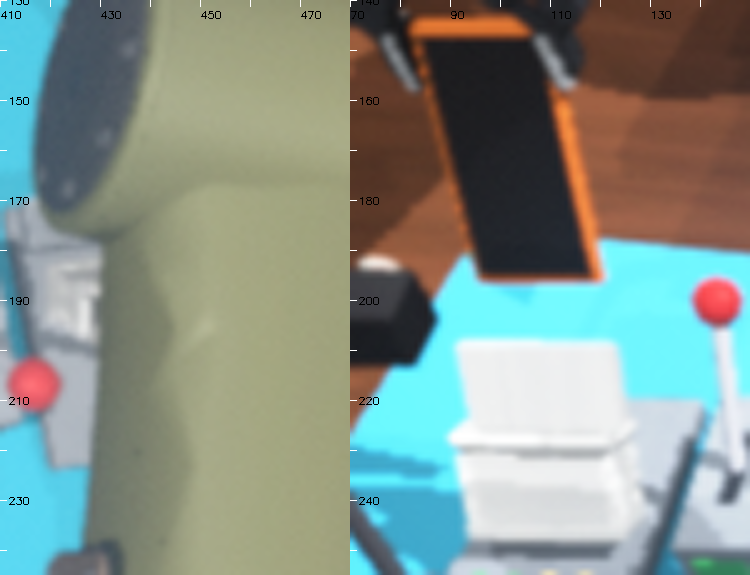

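```bash
cat > ph.py <<'E'
from h import *
q=np.load("q.npy")
def toolg():
    s=robot.state();R=Ro.from_quat(s["eef_rot"],scalar_first=True).as_matrix()
    return s["position"]-19*R[:,0],R
def phone(p,X,g,R):
    # p: lean rad, grip offset along phone z (from bottom), across x; phone x = tool z when lean 0, z = -tool x
    B=np.c_[R[:,2],R[:,1],-R[:,0]]
    return (Ro.from_euler('y',-p[0]).as_matrix()@(np.atleast_2d(X)-[p[2],0,p[1]]).T).T@B.T+g
def fitph(pts,px,use=None):
    g,R=toolg();px=np.array(px)-.4
    r=lambda p:np.r_[((proj("scene",phone(p,pts,g,R))+q[14:16]+p[3:5]-px)/.4).ravel(),(p[3:5])/.7,(p[2]+0)/4,(p[1]-134)/5]
    f=least_squares(r,[.4,134,0,0,0],loss='soft_l1')
    J=np.sqrt(np.diag(np.linalg.inv(f.jac.T@f.jac)))
    print("lean deg",np.degrees(f.x[0]).round(2),"grip z,x",f.x[1:3].round(1),"bias",f.x[3:].round(2),"sd",J.round(3))
    print(r(f.x)[:-4].reshape(-1,2).round(1).tolist());return f.x,g,R
def inslot(X):
    d=q[7:];Rz=Ro.from_euler('z',d[2]).as_matrix();Rs=Rz@Ro.from_euler('y',-28,degrees=True).as_matrix()
    o=base(d,[d[3],0,30])[0];return (np.atleast_2d(X)-o)@Rs
E
python3 - <<'E'
from ph import *
x,g,R=fitph([[5,-36,0],[5,-36,150],[-5,-36,150],[5,36,0],[-5,36,0]],[[94.8,196.2],[83,147.4],[82.4,143.6],[119,196.2],[120.8,195.4]])
print(phone(x,[[0,0,0],[0,0,150],[0,0,130]],g,R).round(1).tolist()); print("slot frame",inslot(phone(x,[[0,0,0],[0,0,150]],g,R)).round(1).tolist())
np.save("x.npy",x)
E
```

```text
lean deg 22.88 grip z,x [129.    4.9] bias [-1.86 -0.47] sd [0.017 3.059 5.679 1.177 0.889]
[[-0.2, 2.4], [-6.3, -7.0], [-0.2, -0.4], [2.9, 1.7], [2.0, -0.1]]
[[506.6, -261.5, 137.8], [450.2, -273.0, 276.3], [457.7, -271.4, 257.8]]
slot frame [[-16.9, 8.1, 131.0], [-2.5, 3.1, 280.2]]
```

```bash
python3 - <<'E'
from ph import *
g,R=toolg()
for back in(0,5,10):
    P=proj("scene",[g+R@[19-back,w,0] for w in(-40,40)])+q[14:16];print("tips",back,P.round(1).tolist(),P.mean(0).round(2))
im=cv2.imread("pics/ss.png").astype(int)
m=((im[:,:,2]>150)&(im[:,:,1]>60)&(im[:,:,1]<150)&(im[:,:,0]<90)).astype(np.uint8)
for v in range(142,199,3):
    u=np.where(m[v,75:128])[0]+75
    # subpixel right edge not needed: print spans
    print(v,u.min() if len(u) else None,u.max() if len(u) else None,len(u))
for th in(22,24,26):
    x=[np.radians(th),134,0]
    print(th,(proj("scene",phone(x,[[5,-36,0],[5,36,0],[-5,36,0],[5,-36,150],[-5,-36,150],[5,36,150],[-5,36,150]],g,R))+q[14:16]).round(1).tolist())
E
cat > /dev/null; python3 -c "
import cv2
im=cv2.imread('pics/ss.png')[138:200,76:126]
cv2.imwrite('pics/e3.png',cv2.resize(im,None,fx=9,fy=9,interpolation=cv2.INTER_NEAREST))"
```

```text
tips 0 [[85.7, 157.9], [115.1, 157.4]] [100.38 157.68]
tips 5 [[84.9, 156.5], [114.4, 156.0]] [ 99.62 156.25]
tips 10 [[84.0, 155.1], [113.7, 154.6]] [ 98.87 154.82]
142 None None 0
145 82 104 23
148 None None 0
151 None None 0
154 None None 0
157 115 115 1
160 111 127 17
163 111 125 15
166 112 116 5
169 113 122 9
172 113 122 10
175 114 118 5
178 88 118 7
181 85 119 12
184 91 127 13
187 92 118 3
190 75 118 10
193 83 118 8
196 85 87 3
22 [[96.2, 199.3], [121.6, 199.0], [123.0, 197.5], [81.5, 147.2], [83.3, 145.9], [108.6, 146.7], [110.3, 145.4]]
24 [[95.4, 200.0], [120.9, 199.7], [122.4, 198.2], [81.5, 147.0], [83.4, 145.9], [108.7, 146.5], [110.4, 145.4]]
26 [[94.6, 200.6], [120.2, 200.3], [121.7, 199.0], [81.6, 146.9], [83.6, 145.9], [108.8, 146.4], [110.5, 145.5]]
```

View pics/e3.png

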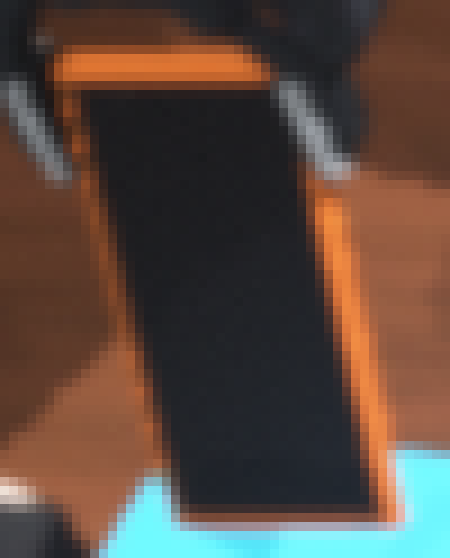

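The enlarged crop gives the phone's bottom-left corner (95.3,195.7), bottom-right (118.3,195.5 front, 120.4,194.7 back) and top-left (81.1,143.1). The lean is about 23°. I'll refit using the known grip offset from the rack, and transfer the image bias to the dock estimate.

```bash
cat >> ph.py <<'E'
def fit2(pts,px,pr=(126.6,-.6)):
    g,R=toolg();px=np.array(px)
    r=lambda p:np.r_[((proj("scene",phone(p,pts,g,R))+q[14:16]+p[3:5]-px)/.4).ravel(),p[3:5]/1.5,(p[2]-pr[1])/2,(p[1]-pr[0])/1.5]
    f=least_squares(r,[.4,pr[0],pr[1],0,0],loss='soft_l1')
    J=np.sqrt(np.diag(np.linalg.inv(f.jac.T@f.jac)))
    print("lean deg",np.degrees(f.x[0]).round(2),"grip z,x",f.x[1:3].round(1),"bias",f.x[3:].round(2),"sd",J.round(3));print((r(f.x)[:-4]*.4).reshape(-1,2).round(1).tolist())
    return f.x,g,R
E
python3 - <<'E'
from ph import *
x,g,R=fit2([[5,-36,0],[5,36,0],[-5,36,0],[-5,-36,150],[-5,36,119]],[[95.3,195.7],[118.3,195.5],[120.4,194.7],[81.1,143.1],[112.2,159.7]])
np.save("x.npy",x)
import fit
from fit import res
# refit with strong prior that scene bias = q+x[3:5]
for sc in(0.5,1.0):
  sb=q[14:16]+sc*x[3:5]
  f2=least_squares(lambda z:np.r_[res(z),(z[14:16]-sb)/.1],q,loss='soft_l1')
  print("bias frac",sc,"rack",f2.x[:3].round(3),"dock",f2.x[7:12].round(3),"b",f2.x[12:].round(2),"cost",f2.cost.round(1))
  # scene-only dock fit (mask top)
  S=slice(-10,-4)
  np.save(f"q{sc}.npy",f2.x)
E
```

```text
lean deg 20.6 grip z,x [126.8  -0.2] bias [-1.31 -0.21] sd [0.022 1.422 1.999 0.523 0.642]
[[-0.6, 0.6], [1.8, 0.5], [1.1, -0.3], [0.0, -0.0], [-1.1, -5.8]]
bias frac 0.5 rack [5.45111e+02 2.04546e+02 1.36000e-01] dock [ 5.66058e+02 -2.61139e+02  1.14000e-01  1.74980e+01  4.52150e+01] b [ 0.6   0.55 -0.75  0.32] cost 20.5
bias frac 1.0 rack [5.45181e+02 2.06331e+02 1.36000e-01] dock [ 5.66136e+02 -2.59288e+02  1.14000e-01  1.74590e+01  4.51900e+01] b [ 1.23  0.57 -1.4   0.22] cost 22.0
```

```bash
sed -i 's/^q=np.load.*/q=np.load("q0.5.npy")/' ph.py; cat > w.py <<'E'
import sys
from ph import *
# w.py lean gz gx  [target slot x y z of phone bottom] -> tool delta
a=list(map(float,sys.argv[1:]));x=[np.radians(a[0]),a[1],a[2]]
s=robot.state();g,R=toolg()
P=phone(x,[[0,0,0],[0,0,100]],g,R);S=inslot(P)
print("t",round(s["clock"],2),"g",g.round(1),"w",round(s["gripper_width"],1),"F",s["contact_force"].round(1),"M",s["wrist_torque"].round(2),"yaw",round(np.arctan2(-R[0,1],R[1,1]),3),"tilt",R[2].round(3))
print("bottom slot",S[0].round(1),"z=100 at",S[1].round(1),"g slot",inslot(g)[0].round(1))
if len(a)>3:
    d=q[7:];Rs=Ro.from_euler('z',d[2]).as_matrix()@Ro.from_euler('y',-28,degrees=True).as_matrix()
    print("tool d cm",(R.T@(Rs@(np.array(a[3:6])-S[0]))/10).round(2))
E
python3 w.py 22.5 126.8 -0.4 2 0 75
```

```text
t 7.5 g [ 462.6 -270.9  258.8] w 71.1 F [-0.6 -0.2 -2. ] M [-0.11 -0.04  0.04] yaw 0.119 tilt [-0.999  0.034 -0.007]
bottom slot [-12.4   6.3 132.9] z=100 at [ -2.1   3.  232.3] g slot [2.00e-01 2.10e+00 2.59e+02]
tool d cm [ 4.38 -0.8   4.01]
```

step_arm(
  increments=[
    [[6.5,0,-0.2,0.8,0],[6.5,0,-0.2,0.9,0],[6.5,0.6,-0.2,0.8,0],[6.5,1.0,-0.2,0.5,0],[6.5,1.0,0,0.5,0],[6.5,0.8,0,0.3,0],[6.5,0,0,0,0],[6.5,0,0,0,0]],
  ],
)

```text
clock: 8.3
position: [504.2, -272.5, 200.7]
eef_rot: [0.702, -0.03, 0.71, 0.054]
contact_force: [-0.5, -0.2, -0.7]
gripper_width: 71.2
```

```bash
python3 w.py 22.5 126.8 -0.4 2 0 75;python3 - <<'E'
from h import *
cv2.imwrite("pics/ss2.png",eyes.camera("scene"))
cv2.imwrite('pics/e4.png',cv2.resize(cv2.imread("pics/ss2.png")[158:252,76:136],None,fx=6,fy=6,interpolation=cv2.INTER_CUBIC))
E
```

```text
t 8.3 g [ 504.5 -273.1  219.6] w 71.2 F [-0.5 -0.2 -0.7] M [-0.18 -0.01 -0.01] yaw 0.119 tilt [-0.999  0.035 -0.009]
bottom slot [ 5.5 -0.5 79. ] z=100 at [ 16.   -4.  178.3] g slot [ 18.4  -4.9 205. ]
tool d cm [ 0.52  0.04 -0.12]
```

View pics/e4.png

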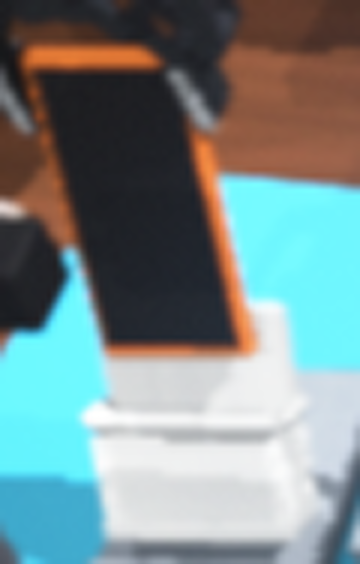

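```bash
python3 - <<'E'
from ph import *
g,R=toolg();b=q[14:16]
f=lambda P:((proj("scene",P)+b+.5-[76,158])*6).round(0).tolist()
print("backrest top",f(base(q[7:],slot(q[10],30,28,[[-6.25,-45.2,100],[-6.25,45.2,100],[-6.25,-45.2,60],[-6.25,45.2,60]]))))
for th in(20,22.5,25):
    x=[np.radians(th),126.8,-.4]
    print(th,"BLf BRf BRb  mid: Lf Rb  top: TLb TRb",f(phone(x,[[5,-36,0],[5,36,0],[-5,36,0],[5,-36,60],[-5,36,60],[-5,-36,150],[-5,36,150]],g,R)))
E
```

```text
backrest top [[92.0, 302.0], [284.0, 305.0], [107.0, 381.0], [296.0, 385.0]]
20 BLf BRf BRb  mid: Lf Rb  top: TLb TRb [[108.0, 355.0], [260.0, 354.0], [268.0, 343.0], [71.0, 241.0], [236.0, 229.0], [24.0, 47.0], [185.0, 44.0]]
22.5 BLf BRf BRb  mid: Lf Rb  top: TLb TRb [[102.0, 361.0], [255.0, 360.0], [264.0, 349.0], [68.0, 243.0], [234.0, 232.0], [25.0, 46.0], [186.0, 44.0]]
25 BLf BRf BRb  mid: Lf Rb  top: TLb TRb [[96.0, 366.0], [250.0, 365.0], [259.0, 355.0], [65.0, 246.0], [231.0, 235.0], [26.0, 46.0], [187.0, 43.0]]
```

The crop shows the phone bottom at U≈103-258, V≈355, in front of the backrest and above the flare. That agrees with the model to about 1 mm laterally, with a lean of about 21-22°. Next I'll ease back until it touches the backrest.

step_arm(
  increments=[
    [[6.5,0.1,0,-0.18,0],[6.5,0.1,0,-0.18,0],[6.5,0.1,0,-0.18,0],[6.5,0,0,0,0],[6.5,0,0,0,0],[6.5,0,0,0,0],[6.5,0,0,0,0],[6.5,0,0,0,0]],
  ],
)

```text
clock: 9.15
position: [499.2, -273.1, 200.1]
eef_rot: [0.704, -0.03, 0.707, 0.054]
contact_force: [0.2, 0.5, -1.8]
gripper_width: 70.7
```

```bash
python3 w.py 21.5 126.8 -0.4 -1 0 70
```

```text
t 9.15 g [ 499.3 -273.7  219.1] w 70.7 F [ 0.2  0.5 -1.8] M [-0.06 -0.38  0.06] yaw 0.119 tilt [-0.999  0.033 -0.003]
bottom slot [-0.8 -0.8 81. ] z=100 at [ 10.8  -4.1 180.3] g slot [ 13.5  -4.9 207. ]
tool d cm [0.99 0.04 0.5 ]
```

step_arm(
  increments=[
    [[6.5,0.1,0,-0.18,0],[6.5,0.1,0,-0.18,0],[6.5,0.1,0,-0.18,0],[6.5,0,0,0,0],[6.5,0,0,0,0],[6.5,0,0,0,0],[6.5,0,0,0,0],[6.5,0,0,0,0]],
  ],
)

```text
clock: 9.95
position: [495.9, -273.5, 198.8]
eef_rot: [0.707, -0.031, 0.705, 0.054]
contact_force: [2.5, 1.6, -0.5]
gripper_width: 71.0
```

```bash
python3 w.py 21.5 126.8 -0.4 -1 0 70
```

```text
t 9.95 g [ 495.9 -274.1  217.8] w 71.0 F [ 2.5  1.6 -0.5] M [ 0.21 -1.24  0.07] yaw 0.121 tilt [-0.999  0.032  0.005]
bottom slot [-3.5 -0.8 81.4] z=100 at [  7.4  -4.  180.7] g slot [  9.9  -4.9 207.4]
tool d cm [0.89 0.05 0.75]
```

step_arm(
  increments=[
    [[6.5,0.7,0,0.35,0],[6.5,0.9,0,0.38,0],[6.5,0.9,0,0.38,0],[6.5,0,0,0,0],[6.5,0,0,0,0],[6.5,0,0,0,0],[6.5,0,0,0,0],[6.5,0,0,0,0]],
  ],
)

```text
clock: 10.75
position: [509.1, -271.8, 172.6]
eef_rot: [0.708, -0.032, 0.704, 0.053]
contact_force: [3.4, -0.0, 0.3]
gripper_width: 71.3
```

```bash
python3 w.py 23 126.8 -0.4 -1 0 40
```

```text
t 10.75 g [ 509.  -272.3  191.6] w 71.3 F [ 3.4 -0.   0.3] M [-0.09 -1.51  0.01] yaw 0.121 tilt [-1.     0.029  0.007]
bottom slot [-0.4 -0.9 51.7] z=100 at [  7.5  -3.9 151.4] g slot [  9.3  -4.7 178.1]
tool d cm [1.07 0.06 0.49]
```

step_arm(
  increments=[
    [[6.5,0.7,0.05,0.25,0],[6.5,0.8,0,0.28,0],[6.5,0.8,0,0.28,0],[6.5,0,0,0,0],[6.5,0,0,0,0],[6.5,0,0,0,0],[6.5,0,0,0,0],[6.5,0,0,0,0]],
  ],
)

```text
clock: 11.55
position: [518.7, -270.1, 149.1]
eef_rot: [0.709, -0.033, 0.703, 0.052]
contact_force: [3.2, -0.9, 1.2]
gripper_width: 70.7
```

```bash
python3 w.py 24 126.8 -0.4 -1 0 20
```

```text
t 11.55 g [ 518.5 -270.7  168. ] w 70.7 F [ 3.2 -0.9  1.2] M [-0.2  -1.67 -0.1 ] yaw 0.12 tilt [-1.     0.027  0.01 ]
bottom slot [-0.5 -0.6 26.2] z=100 at [  5.5  -3.3 126. ] g slot [  6.7  -4.1 152.8]
tool d cm [0.58 0.04 0.24]
```

step_arm(
  increments=[
    [[6.5,0.6,0,0.2,0],[6.5,0.6,0,0.2,0],[6.5,0.5,0,0.17,0],[6.5,0,0,0,0],[6.5,0,0,0,0],[6.5,0,0,0,0],[6.5,0,0,0,0],[6.5,0,0,0,0]],
  ],
)

```text
clock: 12.35
position: [526.4, -269.1, 132.5]
eef_rot: [0.71, -0.033, 0.701, 0.052]
contact_force: [2.6, 0.1, 3.4]
gripper_width: 70.8
```

```bash
python3 w.py 26 126.8 -0.4 -1 0 0;python3 - <<'E'
from h import *
cv2.imwrite("pics/ss3.png",eyes.camera("scene"))
cv2.imwrite('pics/e5.png',cv2.resize(cv2.imread("pics/ss3.png")[180:264,76:166],None,fx=6,fy=6,interpolation=cv2.INTER_CUBIC))
E
```

```text
t 12.35 g [ 526.2 -269.7  151.5] w 70.8 F [2.6 0.1 3.4] M [ 0.06 -1.8  -0.09] yaw 0.12 tilt [-1.     0.026  0.015]
bottom slot [ 3.6 -0.7  7.8] z=100 at [  5.6  -3.2 107.8] g slot [  5.8  -3.9 134.6]
tool d cm [ 0.91  0.04 -0.05]
```

View pics/e5.png

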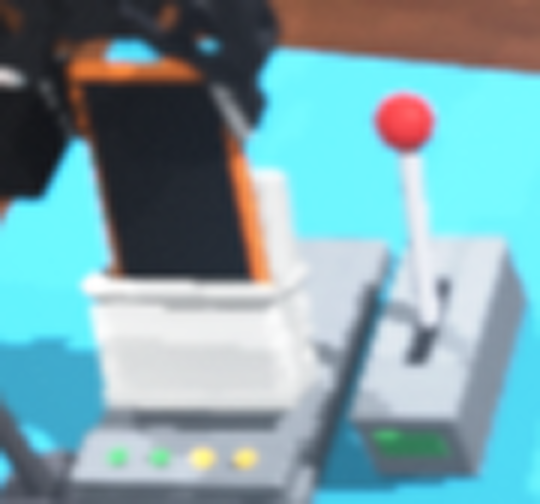

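The crop shows the phone in the slot, its lower edge behind the lip at (110-270, 280). About 8 mm remain, and its top needs to tilt back.

step_arm(
  increments=[
    [[6.5,0.1,0,-0.18,0],[6.5,0.1,0,-0.18,0],[6.5,0.2,0,-0.05,0],[6.5,0.2,0,0.05,0],[6.5,0,0,0,0],[6.5,0,0,0,0],[6.5,0,0,0,0],[6.5,0,0,0,0]],
  ],
)

```text
clock: 13.2
position: [522.7, -269.8, 126.8]
eef_rot: [0.711, -0.033, 0.701, 0.051]
contact_force: [3.8, -0.2, 5.1]
gripper_width: 70.8
```

```bash
python3 w.py 27 126.8 -0.4 -1 0 0
```

```text
t 13.2 g [ 522.5 -270.3  145.8] w 70.8 F [ 3.8 -0.2  5.1] M [ 0.09 -1.78 -0.16] yaw 0.12 tilt [-1.     0.025  0.016]
bottom slot [-0.  -1.1  4.5] z=100 at [ 1.000e-01 -3.500e+00  1.044e+02] g slot [ -0.2  -4.2 131.2]
tool d cm [0.44 0.09 0.12]
```

step_arm(
  increments=[
    [[6.5,0.2,0,0.08,0],[6.5,0.2,0,0.08,0],[6.5,0,0,0,0],[6.5,0,0,0,0],[6.5,0,0,0,0],[6.5,0,0,0,0],[6.5,0,0,0,0],[6.5,0,0,0,0]],
  ],
)

```text
clock: 14.0
position: [524.8, -269.5, 123.0]
eef_rot: [0.711, -0.033, 0.7, 0.051]
contact_force: [3.5, -0.6, 4.3]
gripper_width: 70.7
```

```bash
python3 w.py 28 126.8 -0.4 -1 0 0
```

```text
t 14.0 g [ 524.5 -270.   141.9] w 70.7 F [ 3.5 -0.6  4.3] M [ 0.09 -1.76 -0.18] yaw 0.12 tilt [-1.     0.024  0.016]
bottom slot [ 2.2 -1.   0.2] z=100 at [  0.6  -3.5 100.1] g slot [ -0.2  -4.1 126.9]
tool d cm [ 0.17  0.1  -0.28]
```

step_arm(
  increments=[
    [[6.5,0.2,0,0.05,0],[6.5,0.2,0,0.05,0],[6.5,0,0,0,0],[6.5,0,0,0,0],[6.5,0,0,0,0],[6.5,0,0,0,0],[6.5,0,0,0,0],[6.5,0,0,0,0]],
  ],
)

```text
clock: 14.8
position: [525.3, -269.4, 122.0]
eef_rot: [0.711, -0.034, 0.7, 0.051]
contact_force: [4.2, -0.0, 4.5]
gripper_width: 70.8
```

```bash
python3 w.py 28 126.8 -0.4 -1 0 0
```

```text
t 14.8 g [ 525.  -269.9  141. ] w 70.8 F [ 4.2 -0.   4.5] M [ 0.25 -1.61 -0.28] yaw 0.12 tilt [-1.     0.023  0.016]
bottom slot [ 2.3 -1.1 -0.9] z=100 at [ 0.6 -3.4 99.1] g slot [ -0.2  -4.  125.8]
tool d cm [ 0.07  0.11 -0.33]
```

step_arm(
  increments=[
    [[6.5,0,0,0,0],[6.5,0,0,0,0],[6.5,0,0,0,0],[6.5,0,0,0,0],[6.5,0.2,0,0.08,0],[6.5,0.2,0,0.08,0],[6.5,0.2,0,0.08,0],[6.5,0.2,0,0.08,0]],
  ],
)

```text
clock: 15.6
position: [525.8, -269.4, 122.2]
eef_rot: [0.71, -0.035, 0.702, 0.05]
contact_force: [-3.4, 4.6, 14.6]
gripper_width: 70.9
```

```bash
python3 w.py 28 126.8 -0.4 -1 0 0;python3 - <<'E'
from h import *
cv2.imwrite("pics/ss4.png",eyes.camera("scene"))
cv2.imwrite('pics/e6.png',cv2.resize(cv2.imread("pics/ss4.png")[180:264,76:166],None,fx=6,fy=6,interpolation=cv2.INTER_CUBIC))
E
```

```text
t 15.6 g [ 525.6 -269.8  141.2] w 70.9 F [-3.4  4.6 14.6] M [ 1.73  0.68 -0.21] yaw 0.12 tilt [-1.     0.021  0.013]
bottom slot [ 2.4 -1.2 -1.1] z=100 at [ 1.1 -3.4 98.9] g slot [  0.4  -4.  125.7]
tool d cm [ 0.07  0.12 -0.35]
```

Firm contact now: Fz is 14.6 N with no further motion, and the model puts the lower edge at z≈-1 mm. The phone is on the floor of the slot, so I'll release.

step_arm(
  increments=[
    [[6.9,0,0,0,0],[7.2,0,0,0,0],[7.4,0,0,0,0],[7.8,0,0,0,0],[8.3,0,0,0,0],[8.54,0,0,0,0],[8.54,0,0,0,0],[8.54,0,0,0,0]],
  ],
)

```text
clock: 16.45
position: [519.6, -268.4, 115.2]
eef_rot: [0.704, -0.033, 0.708, 0.052]
contact_force: [0.1, 0.1, 0.5]
gripper_width: 85.3
```

```bash
python3 w.py 28 126.8 -0.4;python3 - <<'E'
from h import *
cv2.imwrite("pics/ss4.png",eyes.camera("scene"))
cv2.imwrite('pics/e6.png',cv2.resize(cv2.imread("pics/ss4.png")[180:264,76:166],None,fx=6,fy=6,interpolation=cv2.INTER_CUBIC))
E
```

```text
t 16.45 g [ 519.8 -268.9  134.2] w 85.3 F [0.1 0.1 0.5] M [-0.06 -0.03  0.04] yaw 0.12 tilt [-1.     0.028 -0.004]
bottom slot [-8.1  1.  -4.5] z=100 at [-7.6 -1.8 95.5] g slot [ -7.9  -2.5 122.3]
```

View pics/e6.png

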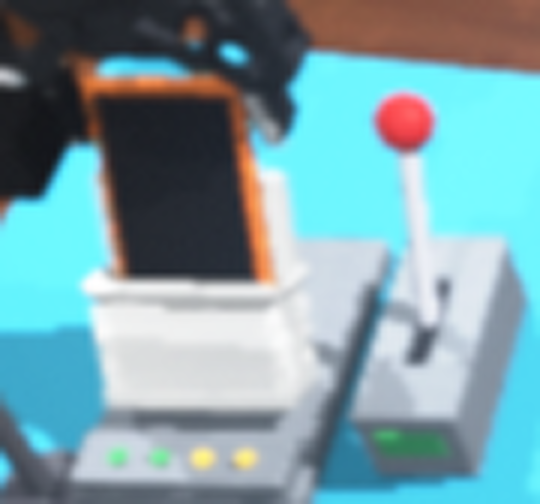

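step_arm(
  increments=[
    [[8.54,-0.5,0,-0.2,0],[8.54,-1.0,0,-0.4,0],[8.54,-1.5,0,-0.6,0],[8.54,-2.0,0,-1.0,0],[8.54,-2.5,0,-1.2,0],[8.54,-2.0,0,-1.0,0],[8.54,0,0,0,0],[8.54,0,0,0,0]],
  ],
)

```text
clock: 17.3
position: [473.3, -277.7, 222.9]
eef_rot: [0.706, -0.034, 0.706, 0.051]
contact_force: [0.2, -0.4, -0.7]
gripper_width: 85.5
```

```bash
python3 w.py 28 126.8 -0.4;python3 - <<'E'
from ph import *
im=eyes.camera("scene");cv2.imwrite("pics/ss5.png",im)
c=cv2.resize(im[180:264,76:166],None,fx=6,fy=6,interpolation=cv2.INTER_CUBIC)
f=lambda P:((proj("scene",P)+q[14:16]+.5-[76,180])*6).astype(np.int32)
d=q[7:];B=lambda X:base(d,slot(d[3],30,28,X))
o=-1.25
cv2.polylines(c,[f(B([[o+5,-36,50],[o+5,-36,150],[o+5,36,150],[o+5,36,50]]))],True,(0,255,0),1)
cv2.polylines(c,[f(B([[o-5,-36,150],[o-5,36,150]]))],True,(255,0,255),1)
cv2.imwrite('pics/e7.png',c)
# lever geometry
K=[base(d,[100*np.sin(a-.5),105,50+100*np.cos(a-.5)])[0].round(1).tolist() for a in(0,.45,.9)]
print("knob",K)
E
```

```text
t 17.3 g [ 473.3 -278.1  241.9] w 85.5 F [ 0.2 -0.4 -0.7] M [-0.02 -0.01 -0.04] yaw 0.12 tilt [-1.     0.024  0.002]
bottom slot [  1.6  -3.3 112.7] z=100 at [  1.4  -5.7 212.7] g slot [  1.   -6.3 239.5]
knob [[506.5, -162.3, 137.8], [549.2, -157.4, 149.9], [592.8, -152.4, 142.1]]
```

View pics/e7.png

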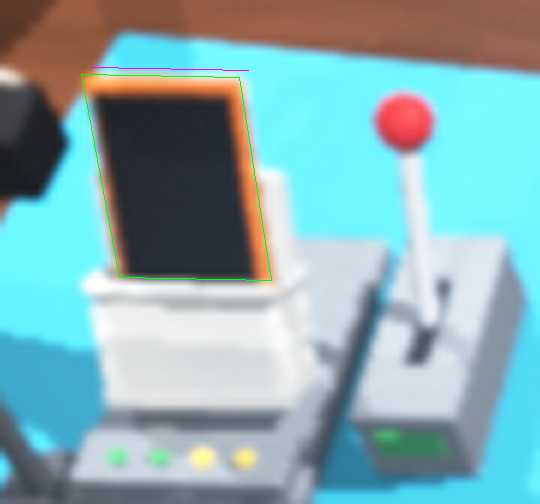

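The released phone's outline coincides with the predicted home pose within about 1 px: top edge V≈75-95, sides on the drawn lines. Next is the lever: close the fingers and go behind the knob.

step_arm(
  increments=[
    [[4,0,1.5,0,0],[0,0,2.2,0,0],[0,0,2.2,0,0],[0,0,2.2,0,0],[0,0,1.5,0.1,0],[0,0,1.0,0,0],[0,0,0.3,0,0],[0,0,0,0,0]],
  ],
)

```text
clock: 18.15
position: [459.1, -161.6, 220.0]
eef_rot: [0.702, -0.033, 0.709, 0.052]
contact_force: [0.2, -0.6, -0.7]
gripper_width: 0.1
```

```bash
python3 go.py 462 -167.5 147 0.12
```

```text
t 18.15 g [ 459.3 -162.1  239. ] w 0.1 F [ 0.2 -0.6 -0.7] M [-0.05 -0.03  0.04] tilt [-0.9996  0.0271 -0.0076]
tool d cm [ 9.18 -0.81  0.27] after-yaw [ 9.2  -0.57  0.2 ] turn 0.0
```

step_arm(
  increments=[
    [[0,1.2,-0.4,0,0],[0,1.7,-0.3,0,0],[0,1.7,0,0,0],[0,1.7,0,0,0],[0,1.4,0,0,0],[0,0.9,0,0,0],[0,0.4,0,0,0],[0,0,0,0,0]],
  ],
)

```text
clock: 18.95
position: [457.5, -170.6, 120.4]
eef_rot: [0.701, -0.031, 0.711, 0.05]
contact_force: [-0.6, 0.4, 0.7]
gripper_width: 0.1
```

```bash
python3 go.py 481 -165 147 0.12;python3 go.py 569 -155 147 0.12
```

```text
t 18.95 g [ 457.8 -171.1  139.4] w 0.1 F [-0.6  0.4  0.7] M [-0.04 -0.07 -0.01] tilt [-0.9995  0.0276 -0.0127]
tool d cm [-0.78  0.36  2.36] after-yaw [-0.76  0.33  2.37] turn -0.005
t 18.95 g [ 457.8 -171.1  139.4] w 0.1 F [-0.6  0.4  0.7] M [-0.04 -0.07 -0.01] tilt [-0.9995  0.0276 -0.0127]
tool d cm [-0.9   0.35 11.22] after-yaw [-0.76  0.27 11.23] turn -0.005
```

step_arm(
  increments=[
    [[0,-0.4,0.35,1.0,0],[0,-0.3,0,1.3,0],[0,0,0,1.3,0],[0,0,0,1.3,0],[0,0,0,1.3,0],[0,0,0,1.3,0],[0,0,0,0.8,0],[0,0,0,0.3,0]],
  ],
)

```text
clock: 19.75
position: [549.1, -158.1, 136.8]
eef_rot: [0.702, -0.034, 0.71, 0.048]
contact_force: [-3.2, -1.0, -1.9]
gripper_width: -0.3
```

```bash
cat > kn.py <<'E'
from ph import *
im=eyes.camera("scene").astype(int)
m=(im[:,:,2]>150)&(im[:,:,1]<90)&(im[:,:,0]<100);m[:170]=0;m[260:]=0;m[:,:100]=0;m[:,180:]=0
v,u=np.nonzero(m);print("knob px",(u.mean(),v.mean()) if len(u) else None,len(u))
d=q[7:]
for a in(0,.3,.6,.85,.9): print(a,(proj("scene",base(d,[100*np.sin(a-.5),105,50+100*np.cos(a-.5)]))+q[14:16]).round(1).tolist())
E
python3 kn.py; python3 go.py 569 -155 147 0.12
```

```text
knob px (np.float64(133.61194029850745), np.float64(215.86567164179104)) 67
0 [[143.1, 199.8]]
0.3 [[139.4, 205.0]]
0.6 [[136.3, 213.1]]
0.85 [[134.4, 221.6]]
0.9 [[134.2, 223.5]]
t 19.8 g [ 549.4 -158.5  155.7] w -0.1 F [-4.3 -0.  -0.1] M [-0.34  1.03 -0.05] tilt [-0.9997  0.0209 -0.0099]
tool d cm [0.86 0.1  2.  ] after-yaw [0.87 0.11 1.99] turn -0.005
```

step_arm(
  increments=[
    [[0,0.2,0,0.6,0],[0,0.2,0,0.6,0],[0,0.2,0,0.6,0],[0,0.1,0,0.5,0],[0,0,0,0.4,0],[0,0,0,0.4,0],[0,0,0,0.4,0],[0,0,0,0.4,0]],
  ],
)

```text
clock: 20.6
position: [569.0, -156.3, 132.8]
eef_rot: [0.685, -0.033, 0.727, 0.047]
contact_force: [-21.2, 2.8, 9.9]
gripper_width: -0.2
```

```bash
python3 kn.py|head -1; python3 go.py 569 -155 147 0.12
```

```text
knob px (np.float64(133.72727272727272), np.float64(224.1060606060606)) 66
t 20.65 g [ 570.3 -156.6  151.8] w -0.3 F [-21.7   2.2  11.5] M [0.93 7.32 0.12] tilt [-0.998   0.0221 -0.0586]
tool d cm [ 0.48  0.16 -0.08] after-yaw [ 0.48  0.17 -0.11] turn -0.007
```

The force is at 21 N and the knob is at v=224, the predicted stop position. I'll back off past home and clear.

step_arm(
  increments=[
    [[0,0,0,-1.0,0],[0,0,0,-1.8,0],[0,0,0,-1.8,0],[0,0,0,-1.8,0],[0,0,0,-1.8,0],[0,0,0,-1.8,0],[0,0,0,-1.8,0],[0,0,0,-1.0,0]],
  ],
)

```text
clock: 21.45
position: [440.3, -169.7, 137.8]
eef_rot: [0.686, -0.033, 0.726, 0.048]
contact_force: [-0.3, -0.1, -0.3]
gripper_width: 0.2
```

step_arm(
  increments=[
    [[0,0,0,-0.5,0],[0,-0.8,0,-0.5,0],[0,-1.5,0,0,0],[0,-2,0,0,0],[0,-2,0,0,0],[0,-1,0,0,0],[0,0,0,0,0],[0,0,0,0,0]],
  ],
)

```text
clock: 22.25
position: [437.4, -172.1, 218.7]
eef_rot: [0.688, -0.033, 0.723, 0.048]
contact_force: [-0.2, 0.1, -0.5]
gripper_width: -0.2
```

```bash
python3 kn.py|head -2; python3 go.py 569 -155 147 0.12; python3 - <<'E'
import cv2,numpy as np
from h import *
now=eyes.camera("scene").astype(int);a=cv2.imread("pics/ss5.png").astype(int);s0=cv2.imread("pics/scene0.png").astype(int)
def df(n,A,x0,x1,y0,y1):
    d=np.abs(now-A)[y0:y1,x0:x1].max(2);print(n,"mean",d.mean().round(2),"n>40",(d>40).sum())
df("phone/dock vs after release",a,85,128,185,262)
df("white/grey phones vs start",s0,255,292,205,290)
df("bottle",s0,175,208,250,302);df("tray",s0,190,222,228,272);df("penpot",s0,205,240,178,224)
# orange top edge shift between ss5 and now by phase correlation
g=lambda I:cv2.cvtColor(I.astype(np.uint8),cv2.COLOR_BGR2GRAY).astype(np.float32)[186:232,86:126]
print(cv2.phaseCorrelate(g(a),g(now)))
E
```

```text
knob px (np.float64(136.74418604651163), np.float64(200.09302325581396)) 43
0 [[143.1, 199.8]]
t 22.3 g [ 438.2 -172.4  237.6] w 0.0 F [ 0.1 -1.  -0.2] M [-0.   -0.14  0.06] tilt [-0.9985  0.0236 -0.049 ]
tool d cm [ 8.4   0.02 13.62] after-yaw [ 9.06  0.17 13.19] turn -0.006
phone/dock vs after release mean 3.68 n>40 109
white/grey phones vs start mean 6.03 n>40 44
bottle mean 5.0 n>40 76
tray mean 1.72 n>40 4
penpot mean 1.69 n>40 0
((-0.19767781646781657, -0.16010125714530687), 0.9507877960801124)
```

```bash
python3 - <<'E'
from h import *
now=eyes.camera("scene");s0=cv2.imread("pics/scene0.png")
t=eyes.camera("top");t0=cv2.imread("pics/top0.png")
def pc(n,A,B,x0,x1,y0,y1):
    g=lambda I:cv2.cvtColor(I,cv2.COLOR_BGR2GRAY).astype(np.float32)[y0:y1,x0:x1]
    print(n,np.round(cv2.phaseCorrelate(g(A),g(B),cv2.createHanningWindow((x1-x0,y1-y0),cv2.CV_32F)),2).tolist() if 0 else cv2.phaseCorrelate(g(A),g(B),cv2.createHanningWindow((x1-x0,y1-y0),cv2.CV_32F)))
pc("bottle",s0,now,170,212,245,305);pc("phones",s0,now,250,298,200,292);pc("knob",s0,now,130,158,190,240)
pc("bottle top",t0,t,320,365,125,170);pc("rack phones top",t0,t,255,300,165,215)
im=now.astype(int);m=((im[:,:,2]>150)&(im[:,:,1]<90)&(im[:,:,0]<100)).astype(np.uint8);m[:170]=0;m[260:]=0;m[:,:100]=0;m[:,180:]=0
print(cv2.connectedComponentsWithStats(m)[2:])
E
```

```text
bottle ((0.5870196472685869, -0.03089892769426328), 0.9380783792778298)
phones ((0.047011021357295846, 0.19613367256346237), 0.8804375032583872)
knob ((0.05492827470858863, -0.002968236379945921), 0.9985634667078654)
bottle top ((0.5441848852779003, 0.5464560690012377), 0.8720010596145819)
rack phones top ((0.5017968255611827, 0.08238406061752457), 0.9320235158072577)
(array([[     0,      0,    560,    420, 235156],
       [   102,    195,      6,      1,      6],
       [   140,    197,      7,      8,     37],
       [   115,    203,      1,      1,      1]], dtype=int32), array([[279.52668867, 209.50177329],
       [104.5       , 195.        ],
       [142.7027027 , 200.75675676],
       [115.        , 203.        ]]))
```

```bash
python3 -c "
from cell import job;print(job.finish_job())"
```

```text
the job is handed in; nothing more can be done
None
```

The orange phone is in the dock slot and released, and the lever went to its stop and sprang back. I handed the job in at about 22 s; it returned no verdict. I can't see the exact pose of the phone, so "home" rests on contact and image evidence.

**What I did:** I gripped the orange phone by its sides and drew it up the rack's slope. I slid it down the dock's backrest to the slot floor and released it. Then I pushed the lever over with closed fingers, backed away and lifted clear.

**Phone home:**
- Before I let go, the upward force rose to about 15 N with no further movement.
- After release, the phone's outline matched the predicted home pose to about 1 px (roughly 3 mm). Its top edge showed about 1 px lower than predicted, so it is unlikely to be standing proud of the floor.
- After the lever was used, the phone had moved only about 0.2 px.

**Lever:** at the stop the force was about 21 N and the knob appeared where predicted for 0.9 rad. Afterwards it was back within 0.1 px of where it started.

**Other objects:** the bottle and the other two phones shifted at most about 0.6 px. That is well inside the limits and may only be shadows. The tray and pen pot images barely changed. The robot touches nothing.

**Disagreements:**
- The scene camera's calibration seemed off by about 0.7 px against the arm, so I corrected the dock position by about 1.8 mm across the slot.
- The tool drifted 1 to 3 degrees off vertical during the moves, and the slot absorbed it during insertion.
- My first knob check after the lever move picked up stray orange pixels and was off sideways. A repeat check showed the knob at home.

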